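Clamp the brass plate to the backing plate

TASK

Take the tall square-cornered brass plate (not the arched or the short one) out of the wooden rack and stand it fully down in the slot of the aluminium fixture, beside the upright steel backing plate. Then squeeze the spring clamp open, lift it off its parking fin, and let it close over the middle of the top edge of the backing plate and the brass plate together, with its rubber jaws fully on both, so that it grips both and is left sitting upright. Leave everything else on the bench where it is.

Things in the scene. Friction and masses are not known exactly. Their poses are not given: they have to be found in the camera images.
- plate: the plate to clamp: plain square-cornered brass plate, 8 mm thick (its x) x 56 mm wide (its y) x 75 mm tall (its z), 190-380 g, standing on edge in one of the rack's three slots. Origin: centre of its underside. Pinch it across its 56 mm width, from above: only then is there room for the fingers at the fixture
- plate_top (a point): centre of the top edge of the plate, 75 mm above its origin
- arched_plate: brass plate with a half-round top, 8 x 56 x 75 mm, in another rack slot; origin at the centre of its underside. Leave it
- short_plate: short square-cornered brass plate, 8 x 56 x 48 mm tall, in another rack slot; origin at the centre of its underside. Leave it
- rack: fixed wooden rack, 120 mm (its x) x 86 mm (its y) x 32 mm high, origin at the centre of its underside. Three slots along its y at x = -38, 0, +38 mm, each 11 mm x 62 mm, open at the top, slot floor 10 mm above the bench
- fixture: fixed aluminium block 60 mm (its x) x 96 mm (its y) x 40 mm high, origin at the centre of its underside. Its plate slot runs along y: x = -9.5 to +1.5 mm, y = -30.5 to +30.5 mm, floor at z = 10 mm, mouth at z = 40 mm, with sloping lead-ins 5 mm wide, 10 mm deep, at the -x side and both ends. A plate standing in it has its top at z = 85 mm
- stack_top (a point): middle of the backing plate and plate together (13 mm, x = -6.5 to +6.5 mm when pressed together), at the backing plate's top edge: fixture x = y = 0, z = 81 mm. The steel backing plate carries on the slot's +x wall upward: x = +1.5 to +6.5 mm, y = -13 to +13 mm. Pressed against it, the plate's centre is at x = -2.5 mm
- stand: fixed parking stand: dark wooden base 70 x 70 x 15 mm with an upright steel fin, 13 mm thick (its x) x 36 mm wide (its y), top edge at z = 85 mm; origin at the centre of the base's underside. The spring clamp starts clipped on the fin
- clamp: sprung steel clamp like a bulldog clip, 120 g, jaws down, handles up; 7 mm below to 77 mm above its origin, which lies midway between the jaw pads. x: squeeze and jaw direction; y: hinge direction; z: up. Rubber pads 22 mm wide (y), 14 mm tall, 13 mm apart at joint 0; throat 28 mm above the origin. Its frame is that of its +x half: tilts by half the joint angle when squeezed. Same either way round
- clamp_mid (a point): origin of the clamp: midway between the jaw pads when the joint is 0
- clamp_bars (a point): midway between the handles' ends, 72 mm above the clamp's origin: two round bars 10 mm thick, 26 mm long along y, axes at x = -25 and +25 mm (60 mm over the outside). Squeezing them together along x opens the jaws: at the stop (35 mm over the outside, about 15 N) the pads are 32 mm apart, their centres 78 mm below the bars' axes
- clamp_jaw (a joint): hinge of the clamp, rad: 0 with the jaws 13 mm apart and parallel (as on the fin, pressing with about 10 N), -0.15 shut empty, 0.6 squeezed fully open
- ball_vise: fixed engraver's ball vise, 120 mm across, 115 mm high; origin at the centre of its foot. Obstacle
- magnifier: fixed magnifier on a slim post, 295 mm high, foot 90 mm across, lens of 80 mm diameter reaching 130 mm to its +x; origin at the centre of its foot. Obstacle
- loupe: loose eye loupe, 37 mm across, 32 mm high, origin at the centre of its underside. Leave it
- graver: loose hand graver with wooden grip, 115 mm long along its x, 22 mm high, lying down. Leave it
- jar: loose glass jar, 42 mm across, 55 mm high, origin at the centre of its underside. Leave it
- hammer: loose hammer lying along its x, 220 mm long. Leave it
- dish: loose white dish, 70 mm across, 22 mm high. Leave it
- ingot_stub: loose steel bar stub, 50 x 30 x 25 mm. Leave it
Not all that is in view belongs to the job. What is shaped like the fixture but blue is not meant.

How it is judged:
By the outcome, as a careful person would: the job done as asked, in the order asked, and still so for the second after the job is handed in, with the robot touching nothing.
It also fails if it takes over 72 s, if anything falls off the work surface, if the arm or the gripper's body presses on something with over 40 N, if the wrist force passes 120 N, or if a joint passes its speed limit or range.

ROBOT

A 6-joint arm with a two-finger parallel gripper is mounted at the origin on the work surface. World frame = base frame: x ahead of the robot, y to its left, z up, the work surface at z = 0. Lengths are in m, angles in rad, forces in N, time in s.
With the tool pointing down it reaches from about 0.35 to 0.975 m from the base axis. Payload 4.9 kg.
Tool frame: the origin (TCP) lies midway between the tips of the shut fingers; the grasp point (between the pads) lies 19 mm behind it (ctrl.hold_point_z is the distance from the TCP to the grasp point, in m); z points along the fingers, y is the line along which they close (so a half turn about z gives the same grasp; the last joint's range is limited). The gripper opens to 85 mm and grips with 20 to 120 N. Pads are 22 mm wide; open, the fingers measure 114 mm over their backs; the gripper's body (76 mm by 85 mm) begins 54 mm behind the grasp point. The pads swing forward as they close: fully open they stand 13 mm farther back than shut.
Start: joints at [-1.277, 0.053, 1.613, -0, 1.476, -0.119], TCP at [0.251, -0.572, 0.231] pointing down, gripper open.
Joint ranges: [-3.01, 3.01], [-1.01, 2.22], [0.06, 2.58], [-1.02, 4.17], [0.09, 2.62], [-3.14, 3.14]. Speed limits (rad/s): [2.57, 2.57, 3.14, 3.14, 3.14, 3.14].

INTERFACE

Orientations are given as a rotation vector (axis times angle).
In Python, from station import status, viewer, finish_job, ctrl gives the robot as it stands.
- The arm moves only by the shell command python3 -m jog 'ROWS' [FORCE]. ROWS is JSON, a list of rows, each a list of 7 numbers: the turn, a rotation vector about the tool's x, y, z each as a share of 5 degrees, from -1 to 1, then the shift along the tool's x, y, z each as a share of 30 mm, from -1 to 1, then the opening, from -1 (shut) to 1 (fully open). A call has 1 to 5 rows; each row shifts and turns the commanded pose from where the row before left it, along the tool's axes as they then stand; what a row does not reach is not made up. A row lasts 1/8 s, in which the tool goes at most 62.5 mm and 10.7 degrees, less where a joint would pass 70% of its speed; a pose out of reach is approached as far as the arm can. A call with a number of a shift or a turn outside -1 to 1 is refused whole. A call with a gripper value outside its range is refused whole. The fingers move at their own pace and stop on an object; FORCE is the grip in N (left out, the last holds). Time passes only in rows, so rows that do not move let the fingers close. It gives the time, the measured TCP pose, the force, the opening and the grip force at its end, in the units of the state.
- status.get_obs(): the state, without advancing time (a new reading comes with each control period).
- viewer.get_image(name): name is "scene" or "top" or "wrist"; returns a dict with "img" (420x560x3 uint8, red, green, blue), "fovy" (degrees; the focal length in pixels is half the picture's height over the tangent of half this angle, whatever the lens; pixels are square), "cx", "cy" (the principal point, pixels), "rvec" (rotation vector, rad) and "tvec" (3), from world to camera coordinates, as OpenCV has them. Camera axes: x right, y down, z forward; pixel columns grow to the right and rows downward; lengths in m; the calibration is good to about 2 mm. The wrist camera is an equidistant fisheye: a pixel r from the principal point sees the ray r / f radians off the axis. A picture is of the moment at which its call begins. There is no depth.
- finish_job(): hands the job in; it is judged then, once.
The state is a dict: "t": time; "q": joint angles; "dq": joint speeds; "effort": joint torques, N m; "tool_pos": TCP position; "tool_rot": TCP orientation; "contact_force": force on the tool from outside, world axes, zero at the start; "wrist_torque": the same for the moment, N m; "opening": finger opening in m; "grip_force": force on a finger pad.
Only numpy, scipy, OpenCV 4.12 (cv2) and the standard library are available. Lean on these libraries where they do the work, as an engineer would, in place of code of your own. Each camera call takes 0.05 s, during which the arm holds its last target. There are 200 camera calls.

## Working session

There is one attempt and no reset: what is moved stays moved. The work goes in short steps, Python scripts to look and compute and a shell command to move; the robot and the scene stay as the last step left them, time stands still between calls to the robot, and variables do not carry over. Pictures are saved under pics/ and viewed, at most 10 in all, crops included, and the job is handed in when it is done.

```bash
ls; mkdir -p pics
python3 - <<'E'
from station import status, viewer, ctrl
import cv2,pickle
d={}
for n in("scene","top","wrist"):
    r=viewer.get_image(n); d[n]=r
    cv2.imwrite(f"pics/{n}0.png",cv2.resize(r["img"][:,:,::-1],(800,600),interpolation=cv2.INTER_CUBIC))
    print(n,r["fovy"],r["cx"],r["cy"],r["rvec"],r["tvec"])
pickle.dump(d,open("d0.pkl","wb"))
print(status.get_obs(),ctrl.hold_point_z)
E
```

```text
pics
scene 49.91640843470983 283.05587949094274 210.99521348298688 [ 1.43800026  2.38908533 -0.65597312] [ 0.26687265 -0.35612158  1.49221963]
top 53.058480723745554 275.27104262046436 210.51503240027193 [ 2.11697564 -2.12573149  0.1877024 ] [0.00212067 0.56062548 1.20465548]
wrist 65.70646984690485 277.09979397653353 211.70025820623727 [-2.42645963  1.58489321  0.22777931] [-0.62347113 -0.03814729  0.3789165 ]
{'t': 0.15, 'q': array([-1.27698313e+00,  5.32184132e-02,  1.61399567e+00, -9.14996248e-07,
        1.47598736e+00, -1.19024662e-01]), 'dq': array([-0.00076478, -0.00172244, -0.00264492, -0.00192707, -0.00051553,
        0.00132844]), 'effort': array([ 2.53913713e-04, -3.94240201e+01, -3.70723164e+01, -1.15958378e-04,
        4.65884819e-03,  2.77455985e-05]), 'tool_pos': array([ 0.25059958, -0.57202493,  0.23032705]), 'tool_rot': array([-3.07333167e+00, -6.43560487e-01,  2.21883517e-04]), 'contact_force': array([ 0.49180218, -0.06012917,  0.89701576]), 'wrist_torque': array([ 0.0133395 ,  0.04610206, -0.04292282]), 'grip_force': 0.0, 'opening': 0.08540392683269282} 0.0187
```

View pics/top0.png

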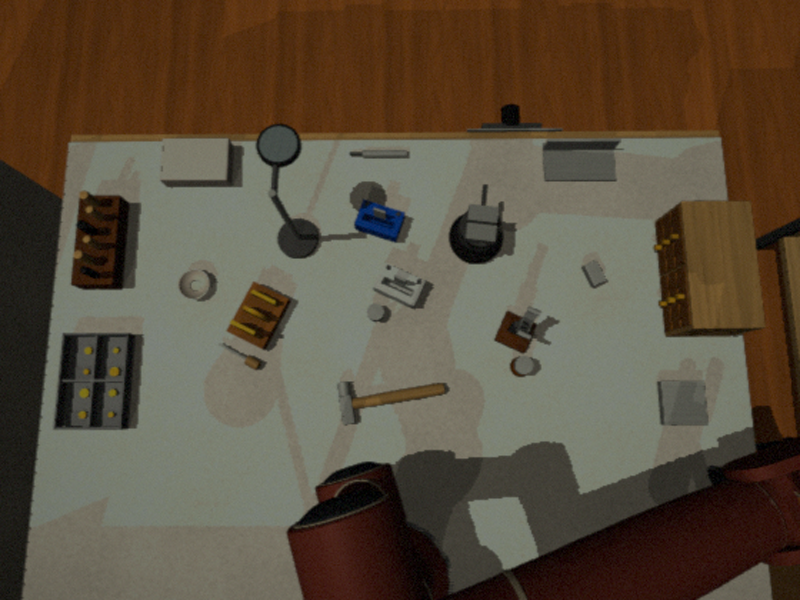

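View pics/scene0.png

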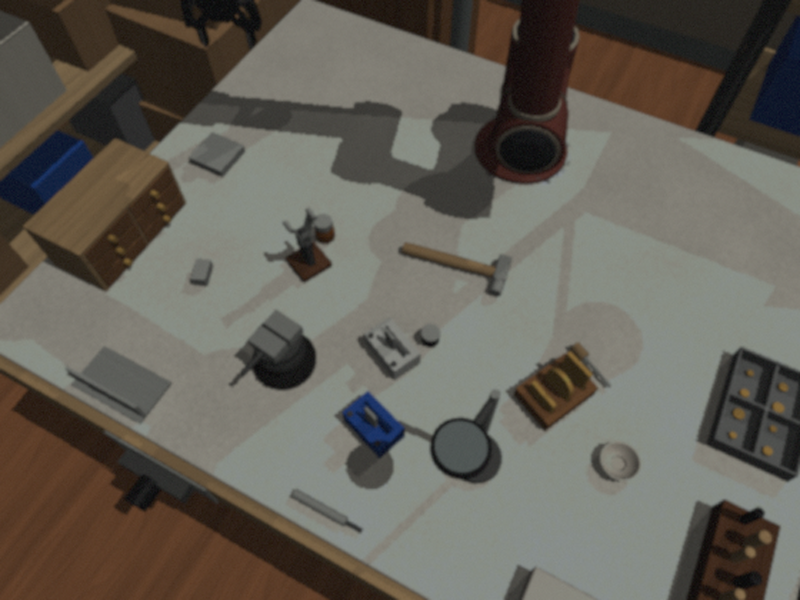

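```bash
cat > h.py <<'E'
import numpy as np,cv2,pickle
def K(r):
    f=210/np.tan(np.radians(r["fovy"])/2); return f
def proj(r,P):
    P=np.atleast_2d(P).astype(float); f=K(r)
    c=P@cv2.Rodrigues(np.array(r["rvec"]))[0].T+r["tvec"]
    if r.get("fish"):
        n=np.linalg.norm(c[:,:2],axis=1); th=np.arctan2(n,c[:,2]); s=f*th/np.maximum(n,1e-9)
        return c[:,:2]*s[:,None]+[r["cx"],r["cy"]]
    return c[:,:2]/c[:,2:]*f+[r["cx"],r["cy"]]
def ray(r,uv):
    f=K(r); d=(np.array(uv,float)-[r["cx"],r["cy"]])/f
    if r.get("fish"):
        th=np.linalg.norm(d); d=np.r_[d/th*np.sin(th),np.cos(th)]
    else: d=np.r_[d,1]
    R=cv2.Rodrigues(np.array(r["rvec"]))[0]
    return -R.T@np.array(r["tvec"]),R.T@d
def at(r,uv,z):
    o,d=ray(r,uv); return (o+d*(z-o[2])/d[2])[:2]
E
python3 - <<'E'
import pickle,cv2,numpy as np
d=pickle.load(open("d0.pkl","rb"))
C={"top":[(181,221),(281,200),(364,231)],"scene":[(390,268),(274,243),(213,175)]}
rows=[]
for n in C:
    t=[]
    for u,v in C[n]:
        c=d[n]["img"][v-30:v+30,u-26:u+26,::-1]
        c=cv2.resize(np.clip(c*1.6,0,255).astype(np.uint8),(260,300),interpolation=cv2.INTER_CUBIC); t.append(c)
    rows.append(np.hstack(t))
cv2.imwrite("pics/m.png",np.vstack(rows))
E
```

```text
(no output)
```

View pics/m.png

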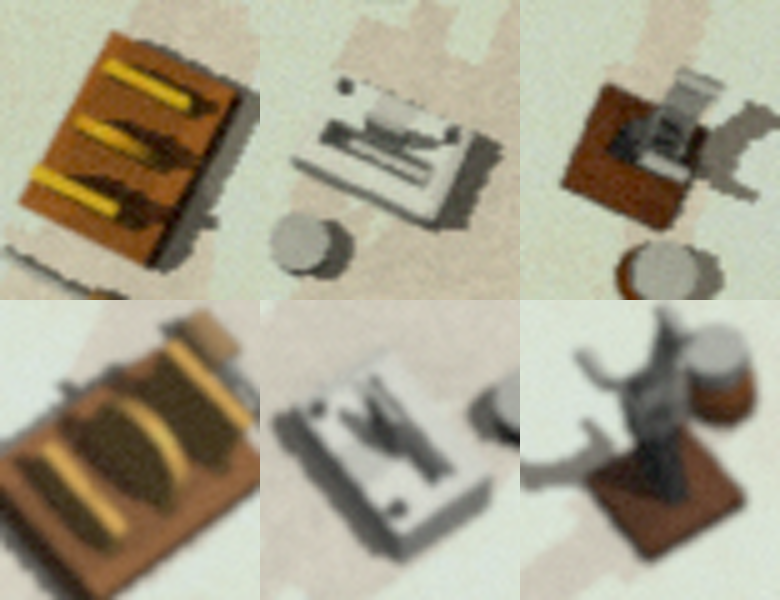

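Run:
```python
import pickle,numpy as np
from scipy.optimize import least_squares
from h import *
d=pickle.load(open("d0.pkl","rb"))
off={"rt":(155,191),"ft":(255,170),"st":(338,201),"fs":(248,213),"ss":(187,145)}
def px(k,L): return [(off[k][0]+(x-2)/5,off[k][1]+(y-2)/5) for x,y in L]
def box(a,b,z): return np.array([[a,b,z],[a,-b,z],[-a,-b,z],[-a,b,z]])
J={"rack":[("top",box(.06,.043,.032),px("rt",[(112,33),(238,95),(150,268),(20,205)]))],
"fix":[("top",box(.03,.048,.04),px("ft",[(75,75),(215,130),(175,215),(32,160)])),("scene",box(.03,.048,.04),px("fs",[(140,240),(15,115),(120,48),(230,185)]))],
"stand":[("top",box(.035,.035,.015)[[0,2,3]],px("st",[(88,85),(145,230),(45,185)])),("scene",box(.035,.035,.015)[[0,1,3]],px("ss",[(130,258),(68,185),(225,205)]))]}
out={}
for n,o in J.items():
    def f(p,o=o):
        c,s=np.cos(p[2]),np.sin(p[2]);R=np.array([[c,-s,0],[s,c,0],[0,0,1]])
        return np.concatenate([(proj(d[v],P@R.T+[p[0],p[1],0])-q).ravel() for v,P,q in o])
    r=least_squares(f,[.6,0,-.4]);out[n]=r.x;print(n,r.x,np.degrees(r.x[2]),np.round(r.fun,1))
# plate ends: bottom-left plate in rack crop, top view
def show(n,P):
    p=out[n];c,s=np.cos(p[2]),np.sin(p[2]);R=np.array([[c,-s,0],[s,c,0],[0,0,1]]);return np.array(P)@R.T+[p[0],p[1],0]
for sx in(-.038,.038):
  for h in(.058,.085):
    q=proj(d["top"],show("rack",[[sx,.028,h],[sx,-.028,h]]));print(sx,h,((q-off["rt"])*5+2).round())
q=proj(d["top"],show("stand",[[.025,0,.15],[-.025,0,.15]]));print(((q-off["st"])*5+2).round())
```

```text
rack [ 0.53499679  0.28651927 -0.44893936] -25.72233071583845 [ 0.4 -0.2  0.1 -0.7 -0.6  0.2  0.1  0.6]
fix [ 0.60442651 -0.01190798 -0.41197583] -23.60447641475301 [-1.  -2.5 -0.1 -1.3  0.2 -0.5 -0.3 -1.8 -0.2 -0.7  2.5 -1.6 -0.6 -0.5
 -0.1 -2.8]
stand [ 0.5030928  -0.2579685  -0.41994295] -24.060958627600886 [-1.5 -1.6  0.  -0.5 -1.5 -0.8 -0.5 -0.5 -1.3 -1.9  0.7 -2.4]
-0.038 0.058 [[ 48. 180.]
 [132. 220.]]
-0.038 0.085 [[ 36. 173.]
 [121. 214.]]
0.038 0.058 [[109.  66.]
 [192. 106.]]
0.038 0.085 [[ 97.  57.]
 [182.  97.]]
[[177.  77.]
 [143. 160.]]
```

```bash
cat >> h.py <<'E'
from scipy.spatial.transform import Rotation as Ro
def down(yh):  # tool pointing down with tool y at heading yh (deg)
    a=np.radians(yh); y=np.array([np.cos(a),np.sin(a),0]); z=np.array([0,0,-1.]); return Ro.from_matrix(np.c_[np.cross(y,z),y,z])
def plan(pos,yh,o=None):
    from station import status
    o=o or status.get_obs(); R=Ro.from_rotvec(o["tool_rot"])
    t=(R.inv()*down(yh)).as_rotvec(degrees=True)/5
    d=np.array(pos)-o["tool_pos"]
    print("shift-first",(R.inv().apply(d)/.03).round(2),"turn",t.round(2),"| turn-first shift",(down(yh).inv().apply(d)/.03).round(2),"q",o["q"].round(2),"t",round(o["t"],2))
E
python3 - <<'E'
import pickle
from h import *
from station import status
d=pickle.load(open("d0.pkl","rb"));w=d["wrist"];o=status.get_obs()
R=cv2.Rodrigues(np.array(w["rvec"]))[0];T=Ro.from_rotvec(o["tool_rot"])
print("cam in tool",T.inv().apply(-R.T@w["tvec"]-o["tool_pos"]),"cam z",T.inv().apply(R[2]),"cam x",T.inv().apply(R[0]))
p=np.array([.535,.2865]);a=-.449
e=p+np.array([np.cos(a),np.sin(a)])*-.038;print("plate",e)
plan([*e,.23],64.3)
E
```

```text
cam in tool [ 0.06900465 -0.00041522 -0.14276304] cam z [-2.78343283e-01 -6.11164575e-04  9.60481464e-01] cam x [4.21416188e-04 9.99999624e-01 7.58434949e-04]
plate [0.5007665  0.30299447]
shift-first [ 19.34 -23.37   0.05] turn [-1.000e-02 -2.000e-02 -2.613e+01] | turn-first shift [5.13e+00 2.99e+01 1.00e-02] q [-1.28  0.05  1.61 -0.    1.48 -0.12] t 0.15
```

```bash
J="python3 -m jog"
for i in 1 2 3 4; do python3 -m jog '[[0,0,0,0.8,-0.97,0,1],[0,0,0,0.8,-0.97,0,1],[0,0,0,0.8,-0.97,0,1],[0,0,0,0.8,-0.97,0,1],[0,0,0,0.8,-0.97,0,1]]'|tail -c 400; done
for i in 1 2 3 4 5; do python3 -m jog '[[0,0,-1,0,0,0,1],[0,0,-1,0,0,0,1],[0,0,-1,0,0,0,1],[0,0,-1,0,0,0,1],[0,0,-1,0,0,0,1]]'|tail -c 400; done
python3 - <<'E'
from h import *
plan([.5008,.303,.21],64.3)
E
```

```text
t: 0.78
tool_pos: [0.3024, -0.3897, 0.2309]
tool_rot: [-3.074, -0.643, 0.0]
contact_force: [-0.3, -0.1, 0.0]
opening: 0.0855
grip_force: 0.0
t: 1.4
tool_pos: [0.3538, -0.2084, 0.231]
tool_rot: [-3.075, -0.643, 0.0]
contact_force: [0.7, -0.2, -0.3]
opening: 0.0855
grip_force: 0.0
t: 2.02
tool_pos: [0.4054, -0.027, 0.2311]
tool_rot: [3.075, 0.644, 0.0]
contact_force: [-0.4, 0.5, 0.2]
opening: 0.0852
grip_force: 0.0
t: 2.65
tool_pos: [0.4569, 0.1545, 0.231]
tool_rot: [3.075, 0.644, -0.0]
contact_force: [0.1, 0.2, 0.1]
opening: 0.0857
grip_force: 0.0
t: 3.28
tool_pos: [0.4567, 0.1532, 0.2309]
tool_rot: [-2.861, -1.298, 0.001]
contact_force: [0.2, 0.4, -0.4]
opening: 0.085
grip_force: 0.0
t: 3.9
tool_pos: [0.4567, 0.1531, 0.2309]
tool_rot: [-2.512, -1.886, 0.001]
contact_force: [0.7, 0.9, -0.0]
opening: 0.0855
grip_force: 0.0
t: 4.53
tool_pos: [0.4567, 0.1531, 0.2309]
tool_rot: [-2.044, -2.385, 0.001]
contact_force: [-0.3, 1.0, 0.6]
opening: 0.0856
grip_force: 0.0
t: 5.15
tool_pos: [0.4566, 0.1532, 0.2309]
tool_rot: [-1.479, -2.771, 0.001]
contact_force: [0.5, -0.3, -0.0]
opening: 0.0854
grip_force: 0.0
t: 5.78
tool_pos: [0.4567, 0.1532, 0.2309]
tool_rot: [-0.844, -3.025, 0.0]
contact_force: [0.2, -0.0, 0.2]
opening: 0.0856
grip_force: 0.0
shift-first [1.33 5.03 0.7 ] turn [-0.   -0.01 -1.1 ] | turn-first shift [0.84 5.14 0.7 ] q [ 0.17 -0.3   1.94  0.    1.51 -0.86] t 5.78
```

```bash
python3 -m jog '[[0,0,-1,0.2,1,0,1],[0,0,-0.1,0.2,1,0,1],[0,0,0,0.2,1,0,1],[0,0,0,0.2,1,0,1],[0,0,0,0.1,1,0,1]]' >/dev/null
cat > snap.py <<'E'
import sys,pickle,cv2
from station import viewer,status
from h import *
def snap(name,src="wrist",crop=None,s=None):
    r=dict(viewer.get_image(src)); r["fish"]=src=="wrist"; r["obs"]=status.get_obs()
    pickle.dump(r,open(name+".pkl","wb")); im=r["img"][:,:,::-1]
    if crop: im=im[crop[1]:crop[3],crop[0]:crop[2]]
    k=min(800/im.shape[1],600/im.shape[0])
    im=cv2.resize(np.clip(im*1.4,0,255).astype(np.uint8),None,fx=k,fy=k,interpolation=cv2.INTER_CUBIC)
    cv2.imwrite(f"pics/{name}.png",im); print("scale",k)
    return r
E
python3 - <<'E'
from snap import *
snap("w1"); plan([.5008,.303,.21],64.3)
E
```

```text
scale 1.4285714285714286
shift-first [0.03 0.   0.69] turn [ 0.02 -0.01 -0.01] | turn-first shift [0.03 0.   0.69] q [ 0.41 -0.04  1.71  0.    1.47 -0.71] t 6.45
```

View pics/w1.png

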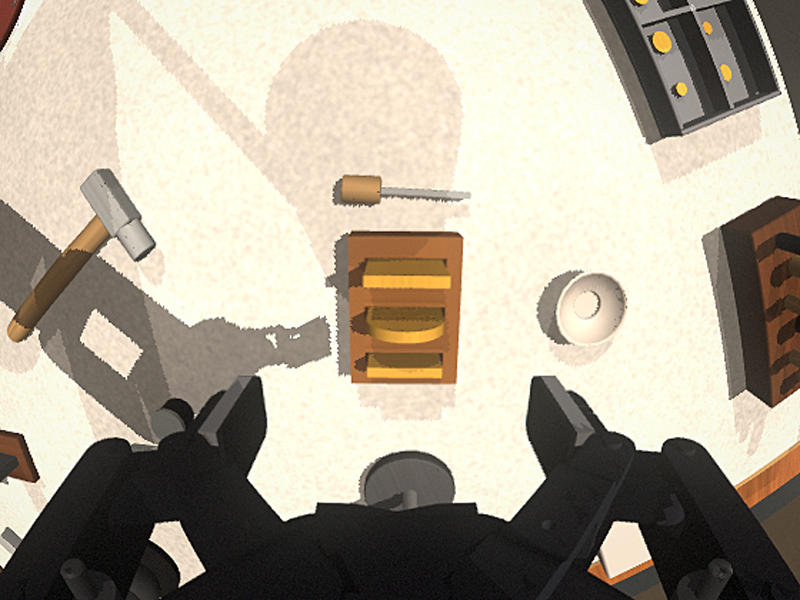

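Run:
```python
from h import *
r=pickle.load(open("w1.pkl","rb"));k=1/1.42857
def c(L,z):
    P=np.array([at(r,((u+.5)*k-.5,(v+.5)*k-.5),z) for u,v in L]);return P
P=c([(364,276),(450,276),(450,289),(364,289)],.085);print(P.round(4),P.mean(0))
e=P[1]+P[2]-P[0]-P[3];print("len",np.linalg.norm(e)/2,np.linalg.norm(P[2]+P[3]-P[0]-P[1])/2,"head",np.degrees(np.arctan2(e[1],e[0])))
Q=c([(350,233),(462,233),(456,383),(352,383)],.032);print(Q.round(4),Q.mean(0))
e=Q[1]+Q[2]-Q[0]-Q[3];print(np.linalg.norm(e)/2,np.degrees(np.arctan2(e[1],e[0])))
e=Q[2]+Q[3]-Q[0]-Q[1];print(np.linalg.norm(e)/2,np.degrees(np.arctan2(e[1],e[0])))
h=np.array(r["obs"]["tool_pos"]);print(h)
plan([*P.mean(0),.09],64.3)
```

```text
[[0.4861 0.2834]
 [0.51   0.3329]
 [0.5178 0.3294]
 [0.4937 0.2795]] [0.50188604 0.30630501]
len 0.055200517817376095 0.008587417931484905 head 64.23219329807007
[[0.4614 0.2801]
 [0.4975 0.3551]
 [0.6079 0.3018]
 [0.5707 0.2252]] [0.53438657 0.29054268]
0.08421367822733514 64.18884556120821
0.12239398061055981 -26.22519879708722
[0.50166031 0.30250165 0.23078977]
shift-first [0.04 0.11 4.69] turn [ 0.02 -0.01 -0.01] | turn-first shift [0.05 0.12 4.69] q [ 0.41 -0.04  1.71  0.    1.47 -0.71] t 6.45
```

```bash
python3 -m jog '[[0,0,0,0.04,0.12,1,1],[0,0,0,0,0,1,1],[0,0,0,0,0,1,1],[0,0,0,0,0,1,1],[0,0,0,0,0,0.9,1]]' 60
python3 -m jog '[[0,0,0,0,0,0.65,1],[0,0,0,0,0,0.65,1],[0,0,0,0,0,0,1]]'
python3 - <<'E'
from h import *
plan([.5019,.3063,.045],64.2)
E
```

```text
t: 7.08
tool_pos: [0.501, 0.3024, 0.0827]
tool_rot: [-0.702, -3.061, 0.001]
contact_force: [0.0, -0.3, 0.2]
opening: 0.0856
grip_force: 0.0
t: 7.45
tool_pos: [0.5004, 0.3022, 0.0434]
tool_rot: [-0.702, -3.059, 0.003]
contact_force: [-0.5, -0.0, -0.3]
opening: 0.0854
grip_force: 0.0
shift-first [ 0.01  0.14 -0.05] turn [-0.03 -0.03 -0.01] | turn-first shift [ 0.01  0.14 -0.05] q [ 0.42  0.15  1.84 -0.    1.15 -0.7 ] t 7.45
```

```bash
python3 -m jog '[[0,0,0,0,0.14,-0.05,1],[0,0,0,0,0,0,-1],[0,0,0,0,0,0,-1],[0,0,0,0,0,0,-1],[0,0,0,0,0,0,-1]]' 60
python3 -m jog '[[0,0,0,0,0,0,-1],[0,0,0,0,0,0,-1]]'
```

```text
t: 8.07
tool_pos: [0.5044, 0.307, 0.0483]
tool_rot: [0.702, 3.06, 0.002]
contact_force: [-0.0, -0.1, 4.9]
opening: 0.0549
grip_force: 64.4
t: 8.32
tool_pos: [0.5044, 0.307, 0.0483]
tool_rot: [0.702, 3.06, 0.002]
contact_force: [0.2, -0.4, 6.1]
opening: 0.0548
grip_force: 64.4
```

```bash
python3 -m jog '[[0,0,0,0,0,-0.5,-1],[0,0,0,0,0,-1,-1],[0,0,0,0,0,-1,-1],[0,0,0,0,0,-1,-1],[0,0,0,0,0,-1,-1]]'
python3 -m jog '[[0,0,0,0,0,-1,-1],[0,0,0,0,0,-0.6,-1],[0,0,0,0,0,0,-1]]'
python3 - <<'E'
from h import *
d=pickle.load(open("d0.pkl","rb"))["top"]
for n,u,v,z in(("mag foot",298,238,0.01),("vise",476,238,.05),("jar?",377,312,.05),("loupe",524,366,.03),("lens",278,145,.28)):print(n,at(d,((u+.5)*.7-.5,(v+.5)*.7-.5),z))
plan([.604,-.012,.23],66.4)
E
```

```text
t: 8.95
tool_pos: [0.5025, 0.3062, 0.1821]
tool_rot: [-0.702, -3.06, 0.002]
contact_force: [0.9, 0.3, -3.9]
opening: 0.0551
grip_force: 64.6
t: 9.32
tool_pos: [0.5039, 0.3068, 0.2312]
tool_rot: [0.702, 3.06, 0.002]
contact_force: [0.5, -0.2, -3.2]
opening: 0.0549
grip_force: 64.6
mag foot [0.71080332 0.2103738 ]
vise [ 0.69668953 -0.17671133]
jar? [0.5376716  0.03425197]
loupe [ 0.42559927 -0.27135536]
lens [0.80371724 0.20428914]
shift-first [-7.64 -8.11  0.03] turn [ 0.02  0.02 -0.45] | turn-first shift [-7.31 -8.4   0.04] q [ 0.42 -0.03  1.7   0.    1.47 -0.7 ] t 9.32
```

```bash
python3 -m jog '[[0,0,-0.45,0,0,0,-1],[0,0,0,-0.9,-1,0,-1],[0,0,0,-0.9,-1,0,-1],[0,0,0,-0.9,-1,0,-1],[0,0,0,-0.9,-1,0,-1]]' >/dev/null
python3 -m jog '[[0,0,0,-0.9,-1,0,-1],[0,0,0,-0.9,-1,0,-1],[0,0,0,-0.9,-1,0,-1],[0,0,0,-0.9,-1,0,-1],[0,0,0,0,-0.4,0,-1]]'
python3 -m jog '[[0,0,0,0,0,0,-1]]'
python3 - <<'E'
from snap import *
snap("w2",crop=(140,60,420,270)); plan([.604,-.012,.23],66.4)
E
```

```text
t: 10.58
tool_pos: [0.5999, -0.0128, 0.2273]
tool_rot: [-0.646, -3.071, 0.001]
contact_force: [0.7, 0.7, -3.9]
opening: 0.0547
grip_force: 65.0
t: 10.7
tool_pos: [0.5993, -0.011, 0.228]
tool_rot: [-0.644, -3.072, -0.0]
contact_force: [-0.1, 0.5, -3.2]
opening: 0.0549
grip_force: 65.0
scale 2.857142857142857
shift-first [-0.16  0.01 -0.05] turn [ 0.   -0.03 -0.  ] | turn-first shift [-0.16  0.01 -0.05] q [-0.14 -0.    1.67  0.    1.47 -1.3 ] t 10.75
```

View pics/w2.png

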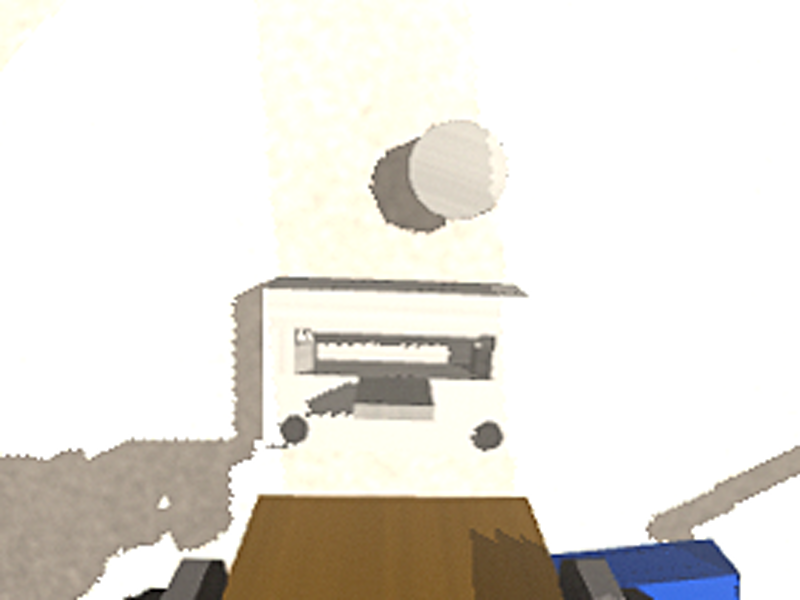

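```bash
cat > fit.py <<'E'
from h import *
from scipy.optimize import least_squares
def uv(L,off,k): return np.array([(off[0]+(u+.5)/k-.5,off[1]+(v+.5)/k-.5) for u,v in L])
def T(p,P):
    c,s=np.cos(p[2]),np.sin(p[2]); return np.array(P)@np.array([[c,-s,0],[s,c,0],[0,0,1]]).T+[p[0],p[1],0]
def fit(obs,p0):
    f=lambda p:np.concatenate([(proj(r,T(p,P))-q).ravel() for r,P,q in obs])
    s=least_squares(f,p0,loss="soft_l1"); print(s.x.round(4),"deg",np.degrees(s.x[2]).round(2),f(s.x).round(1)); return s.x
E
python3 - <<'E'
from fit import *
r=pickle.load(open("w2.pkl","rb"));k=800/280
L=[(297,329),(494,336),(491,379),(296,373),(355,404),(433,404),(433,419),(353,418),(262,288),(527,296)]
P=[(-.0145,-.0355,.04),(-.0145,.0355,.04),(.0015,.0355,.04),(.0015,-.0355,.04),(.0015,-.013,.081),(.0015,.013,.081),(.0065,.013,.081),(.0065,-.013,.081),(-.03,-.048,.04),(-.03,.048,.04)]
p=fit([(r,P,uv(L,(140,60),k))],[.604,-.012,-.41])
o=r["obs"];R=Ro.from_rotvec(o["tool_rot"])
# held plate bottom edge near camera: depth unknown; use z guess tool z - .038
B=uv([(258,495),(526,497)],(140,60),k)
for z in (.185,.19,.195):
    Q=np.array([at(r,b,z) for b in B]); e=Q[1]-Q[0]; print(z,np.linalg.norm(e),np.degrees(np.arctan2(e[1],e[0])),R.inv().apply(np.r_[Q.mean(0),z]-o["tool_pos"]))
print(o["tool_pos"],o["tool_rot"], np.degrees(np.arctan2(*R.as_matrix()[[1,0],1])))
E
```

```text
[ 0.5987 -0.0113 -0.4411] deg -25.27 [-0.1  0.5 -0.5  0.  -0.2  0.   0.1  0.2 -0.6 -0.6  0.3  0.2  0.1  0.2
 -0.  -0.2  0.2 -0.1  0.7 -0.3]
0.185 0.057435725888027665 65.89934523782506 [ 0.00456046 -0.0018397   0.04346753]
0.19 0.05589292449785028 65.89934523782512 [ 0.00637633 -0.00183672  0.03847195]
0.195 0.054350123107672954 65.89934523782506 [ 0.00819219 -0.00183373  0.03347637]
[ 0.59957437 -0.01023365  0.2284564 ] [-6.42019161e-01 -3.07286432e+00 -8.96864296e-04] 66.39769524140524
```

Run:
```python
from h import *
plan([.5975,-.0088,.143],65.0)
```

```text
shift-first [0.08 0.02 2.85] turn [ 0.   -0.03  0.28] | turn-first shift [0.08 0.01 2.85] q [-0.14 -0.    1.67  0.    1.47 -1.3 ] t 10.75
```

```bash
python3 -m jog '[[0,-0.03,0.28,0,0,0,-1],[0,0,0,0.08,0.01,0.9,-1],[0,0,0,0,0,0.9,-1],[0,0,0,0,0,0.9,-1],[0,0,0,0,0,0,-1]]'
python3 -m jog '[[0,0,0,0,0,0,-1]]' >/dev/null
python3 - <<'E'
from snap import *
snap("w3",crop=(140,60,420,270)); plan([.5975,-.0088,.143],65.0)
E
```

```text
t: 11.38
tool_pos: [0.5964, -0.0083, 0.1458]
tool_rot: [-0.678, -3.064, 0.001]
contact_force: [0.2, -0.2, -2.3]
opening: 0.0545
grip_force: 64.8
scale 2.857142857142857
shift-first [ 0.07 -0.02  0.26] turn [0.01 0.06 0.01] | turn-first shift [ 0.07 -0.02  0.26] q [-0.14  0.05  1.75 -0.    1.33 -1.27] t 11.55
```

View pics/w3.png

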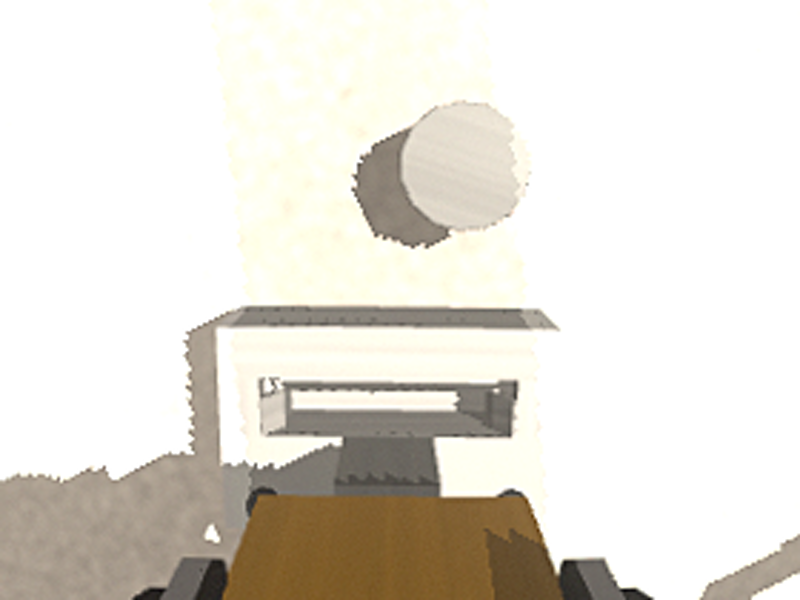

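Run:
```python
from fit import *
r=pickle.load(open("w3.pkl","rb"));k=800/280
L=[(260,378),(517,381),(512,437),(262,434),(217,327),(558,329)]
P=[(-.0145,-.0355,.04),(-.0145,.0355,.04),(.0015,.0355,.04),(.0015,-.0355,.04),(-.03,-.048,.04),(-.03,.048,.04)]
p=fit([(r,P,uv(L,(140,60),k))],[.604,-.012,-.41])
o=r["obs"];R=Ro.from_rotvec(o["tool_rot"])
B=uv([(258,496),(526,498)],(140,60),k);z=o["tool_pos"][2]-.0383
Q=np.array([at(r,b,z) for b in B]); e=Q[1]-Q[0]; print(np.linalg.norm(e),np.degrees(np.arctan2(e[1],e[0])))
M=Q.mean(0)-p[:2]; c,s=np.cos(p[2]),np.sin(p[2]); print("near-face centre in fixture",M@[c,s],M@[-s,c], o["tool_pos"],R.as_matrix()[:,2])
```

```text
[ 0.5986 -0.0115 -0.4449] deg -25.49 [ 0.4  0.6 -1.1  0.3 -0.2 -0.2  0.3  0.1 -0.4 -0.6  0.8 -0.2]
0.05580323852410547 64.57816318929716
near-face centre in fixture -0.006582683707190857 0.00127548733797346 [ 0.59964953 -0.00929991  0.15073433] [ 0.00528745 -0.00140797 -0.99998503]
```

```bash
python3 -m jog '[[0,0.05,0,0.06,-0.04,0,-1],[0,0,0,0,0,0,-1],[0,0,0,0,0,0,-1]]'
python3 -m jog '[[0,0,0,0,0,0.5,-1],[0,0,0,0,0,0.5,-1],[0,0,0,0,0,0.5,-1],[0,0,0,0,0,0,-1],[0,0,0,0,0,0,-1]]'
python3 - <<'E'
from h import *
plan([.5975,-.0088,.085],64.6)
E
```

```text
t: 11.92
tool_pos: [0.5967, -0.0101, 0.1492]
tool_rot: [-0.68, -3.066, -0.001]
contact_force: [-0.4, -0.2, -2.3]
opening: 0.0549
grip_force: 64.9
t: 12.55
tool_pos: [0.5966, -0.0099, 0.1038]
tool_rot: [-0.68, -3.066, -0.001]
contact_force: [-0.0, -0.0, -2.8]
opening: 0.0549
grip_force: 64.8
shift-first [-0.01  0.05  0.63] turn [ 0.   -0.02  0.08] | turn-first shift [-0.01  0.05  0.63] q [-0.14  0.1   1.79  0.    1.26 -1.28] t 12.55
```

```bash
python3 -m jog '[[0,0,0,0,0,0.3,-1],[0,0,0,0,0,0.3,-1],[0,0,0,0,0,0.3,-1],[0,0,0,0,0,0,-1]]'
python3 -m jog '[[0,0,0,0,0,0.15,-1],[0,0,0,0,0,0.15,-1],[0,0,0,0,0,0,-1]]'
```

```text
t: 13.05
tool_pos: [0.5953, -0.0098, 0.0752]
tool_rot: [-0.679, -3.063, -0.0]
contact_force: [0.2, 0.3, -3.3]
opening: 0.0552
grip_force: 64.9
t: 13.42
tool_pos: [0.5964, -0.01, 0.0675]
tool_rot: [-0.68, -3.066, -0.001]
contact_force: [0.7, -1.1, -3.4]
opening: 0.0549
grip_force: 64.9
```

Bottom at about 29 mm: inside the slot, with no contact. Continue down.

```bash
python3 -m jog '[[0,0,0,0,0,0.2,-1],[0,0,0,0,0,0.2,-1],[0,0,0,0,0,0,-1]]'
python3 -m jog '[[0,0,0,0,0,0.15,-1],[0,0,0,0,0,0,-1],[0,0,0,0,0,0,-1]]'
```

```text
t: 13.8
tool_pos: [0.5963, -0.0101, 0.0552]
tool_rot: [-0.68, -3.066, -0.0]
contact_force: [1.9, -0.8, -4.0]
opening: 0.0548
grip_force: 64.9
t: 14.18
tool_pos: [0.5964, -0.01, 0.0513]
tool_rot: [-0.68, -3.066, -0.0]
contact_force: [1.3, -1.1, -4.2]
opening: 0.0547
grip_force: 64.9
```

```bash
python3 -m jog '[[0,0,0,0,0,0.1,-1],[0,0,0,0,0,0,-1]]'
python3 -m jog '[[0,0,0,0,0,0.05,-1],[0,0,0,0,0,0,-1]]'
python3 -m jog '[[0,0,0,-0.05,0,0,-1],[0,0,0,-0.04,0,0,-1],[0,0,0,0,0,0,-1]]'
```

```text
t: 14.42
tool_pos: [0.5965, -0.0098, 0.0484]
tool_rot: [-0.68, -3.066, -0.001]
contact_force: [1.0, -0.8, -3.0]
opening: 0.055
grip_force: 65.1
t: 14.68
tool_pos: [0.5967, -0.01, 0.0483]
tool_rot: [-0.68, -3.066, -0.001]
contact_force: [-2.2, 0.1, 5.3]
opening: 0.055
grip_force: 65.9
t: 15.05
tool_pos: [0.5984, -0.0106, 0.0483]
tool_rot: [-0.679, -3.063, -0.002]
contact_force: [-4.6, 2.3, 8.0]
opening: 0.0545
grip_force: 65.9
```

```bash
python3 -m jog '[[0,0,0,0,0,0,1],[0,0,0,0,0,0,1],[0,0,0,0,0,0,1],[0,0,0,0,0,0,1]]'
python3 -m jog '[[0,0,0,0,0,-0.5,1],[0,0,0,0,0,-1,1],[0,0,0,0,0,-1,1],[0,0,0,0,0,-1,1],[0,0,0,0,0,-1,1]]'
python3 -m jog '[[0,0,0,0,0,-1,1],[0,0,0,0,0,-1,1],[0,0,0,0,0,0,1]]'
python3 - <<'E'
from snap import *
snap("w4",crop=(140,60,420,270)); plan([.503,-.258,.25],-24.0)
E
```

```text
t: 15.55
tool_pos: [0.5987, -0.011, 0.0466]
tool_rot: [-0.68, -3.065, -0.001]
contact_force: [0.5, 0.1, 0.3]
opening: 0.0858
grip_force: 0.0
t: 16.18
tool_pos: [0.5992, -0.0112, 0.1841]
tool_rot: [-0.68, -3.067, -0.001]
contact_force: [0.1, -0.2, -0.2]
opening: 0.086
grip_force: 0.0
t: 16.55
tool_pos: [0.6009, -0.0114, 0.2466]
tool_rot: [0.679, 3.061, 0.002]
contact_force: [-0.3, 0.6, -0.5]
opening: 0.0854
grip_force: 0.0
scale 2.857142857142857
shift-first [-0.55 -8.82 -0.21] turn [3.00e-02 1.00e-02 1.78e+01] | turn-first shift [-8.83  0.4  -0.2 ] q [-0.14 -0.01  1.66  0.    1.49 -1.28] t 16.6
```

View pics/w4.png

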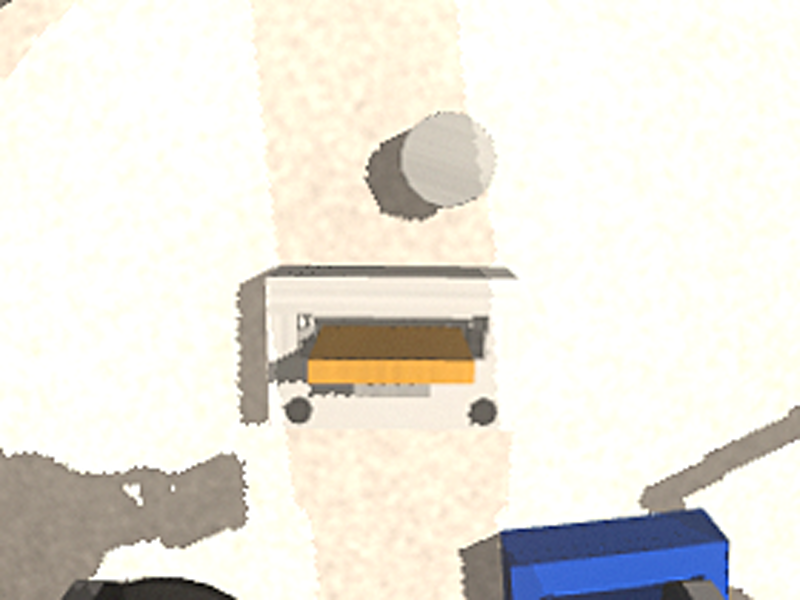

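```bash
python3 -m jog '[[0,0,0,0,-1,0,1],[0,0,0,0,-1,0,1],[0,0,0,0,-1,0,1],[0,0,0,0,-1,0,1],[0,0,0,0,-1,0,1]]' >/dev/null
python3 -m jog '[[0,0,0,-0.2,-1,0,1],[0,0,0,-0.2,-1,0,1],[0,0,0,-0.2,-1,0,1],[0,0,0,0,-0.8,0,1],[0,0,1,0,0,0,1]]'
for i in 1 2 3; do python3 -m jog '[[0,0,1,0,0,0,1],[0,0,1,0,0,0,1],[0,0,1,0,0,0,1],[0,0,1,0,0,0,1],[0,0,1,0,0,0,1]]'>/dev/null; done
python3 -m jog '[[0,0,1,0,0,0,1],[0,0,0.8,0,0,0,1],[0,0,0,0,0,0,1]]'
python3 - <<'E'
from snap import *
snap("w5",crop=(140,60,420,270)); plan([.503,-.258,.25],-24.0)
E
```

```text
t: 17.85
tool_pos: [0.5024, -0.259, 0.2397]
tool_rot: [-0.819, -3.028, -0.002]
contact_force: [1.0, 0.3, -0.0]
opening: 0.0852
grip_force: 0.0
t: 20.1
tool_pos: [0.5031, -0.2576, 0.24]
tool_rot: [-2.631, -1.71, 0.003]
contact_force: [0.6, 0.2, -0.9]
opening: 0.0854
grip_force: 0.0
scale 2.857142857142857
shift-first [-0.01 -0.   -0.32] turn [-0.05 -0.01  0.01] | turn-first shift [-0.01 -0.   -0.32] q [-0.6  -0.09  1.74 -0.    1.5  -0.19] t 20.15
```

View pics/w5.png

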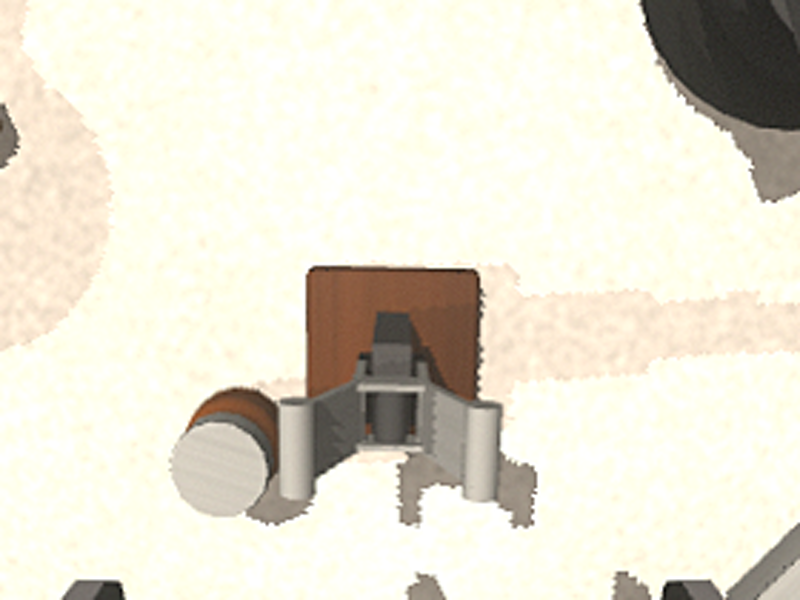

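Run:
```python
from fit import *
r=pickle.load(open("w5.pkl","rb"));k=800/280
L=uv([(296,400),(295,500),(484,402),(482,502)],(140,60),k)
P=np.array([(-.025,.013,0),(-.025,-.013,0),(.025,.013,0),(.025,-.013,0)])
f=lambda p:(proj(r,T(p[:3],P)+[0,0,p[3]])-L).ravel()
s=least_squares(f,[.503,-.258,-.42,.142]);print(s.x.round(4),np.degrees(s.x[2]),f(s.x).round(1))
# stand: base top corners + fin near top corners
q=fit([(r,[(-.035,.035,.015),(.035,.035,.015),(-.0065,.018,.085),(.0065,.018,.085)],uv([(307,267),(480,269),(373,346),(412,346)],(140,60),k))],[.503,-.258,-.42])
q=fit([(r,[(-.035,.035,.015),(.035,.035,.015)],uv([(307,267),(480,269)],(140,60),k))],[.503,-.258,-.42])
print(r["obs"]["tool_pos"])
plan([*s.x[:2],s.x[3]],np.degrees(s.x[2]))
```

```text
[ 0.4997 -0.2585 -0.4286  0.1506] -24.559126617982887 [-1.   0.9  0.  -1.   0.8  1.   0.1 -0.9]
[ 0.4994 -0.2602 -0.4267] deg -24.45 [-0.5  0.9  0.6  0.8 -0.2 -0.7  0.1 -0.6]
[ 0.4996 -0.2592 -0.4287] deg -24.56 [-0.6  0.   0.6  0. ]
[ 0.50324306 -0.25766831  0.24029775]
shift-first [-0.08 -0.09  2.99] turn [-0.05 -0.01  0.13] | turn-first shift [-0.08 -0.1   2.99] q [-0.6  -0.09  1.74 -0.    1.5  -0.19] t 20.15
```

```bash
python3 -m jog '[[-0.04,0,0.11,-0.06,-0.03,0,1],[0,0,0,0,0,1,1],[0,0,0,0,0,1,1],[0,0,0,0,0,1,1],[0,0,0,0,0,0,1]]' 40
python3 -m jog '[[0,0,0,0,0,0.4,1],[0,0,0,0,0,0,1],[0,0,0,0,0,0,1]]'
python3 - <<'E'
from snap import *
snap("w6",crop=(140,60,420,270)); plan([.4997,-.2588,.128],-24.5)
E
```

```text
t: 20.78
tool_pos: [0.5005, -0.2582, 0.1486]
tool_rot: [-2.639, -1.696, 0.002]
contact_force: [-0.2, 0.4, 0.7]
opening: 0.0855
grip_force: 0.0
t: 21.15
tool_pos: [0.5029, -0.2597, 0.1408]
tool_rot: [2.64, 1.697, 0.003]
contact_force: [0.1, 0.9, -0.7]
opening: 0.0852
grip_force: 0.0
scale 2.857142857142857
shift-first [-0.02 -0.11  0.43] turn [ 0.04  0.   -0.01] | turn-first shift [-0.02 -0.11  0.43] q [-0.61 -0.02  1.84  0.    1.32 -0.18] t 21.2
```

View pics/w6.png

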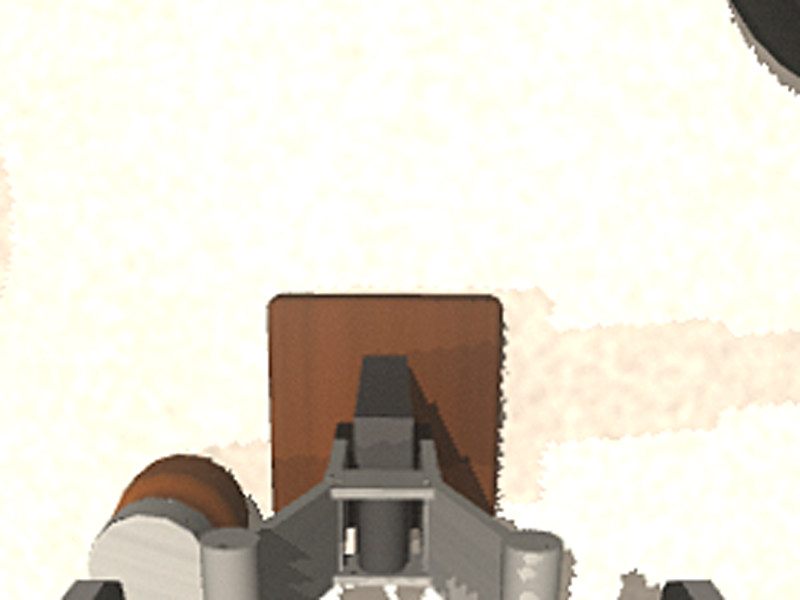

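```bash
python3 -m jog '[[0.02,0,0,-0.02,-0.055,0.2,1],[0,0,0,0,0,0.2,1],[0,0,0,0,0,0,1]]' 40
python3 -m jog '[[0,0,0,0,0,0,0.3],[0,0,0,0,0,0,0.2],[0,0,0,0,0,0,0]]'
```

```text
t: 21.58
tool_pos: [0.5001, -0.2589, 0.1267]
tool_rot: [-2.642, -1.697, 0.001]
contact_force: [-0.3, -0.2, -0.6]
opening: 0.0856
grip_force: 0.0
t: 21.95
tool_pos: [0.5006, -0.2592, 0.1276]
tool_rot: [-2.643, -1.698, 0.0]
contact_force: [-0.9, 0.2, -1.1]
opening: 0.0433
grip_force: 12.0
```

```bash
python3 -m jog '[[0,0,0,0,0,0,-0.3],[0,0,0,0,0,0,-1],[0,0,0,0,0,0,-1],[0,0,0,0,0,0,-1]]' 40
python3 -m jog '[[0,0,0,0,0,-0.2,-1],[0,0,0,0,0,-0.2,-1],[0,0,0,0,0,0,-1]]'
```

```text
t: 22.45
tool_pos: [0.5007, -0.2593, 0.1278]
tool_rot: [-2.643, -1.698, -0.0]
contact_force: [-0.1, 0.2, -0.7]
opening: 0.0331
grip_force: 40.7
t: 22.82
tool_pos: [0.5013, -0.2597, 0.141]
tool_rot: [2.641, 1.697, 0.001]
contact_force: [0.4, 0.0, -1.1]
opening: 0.0331
grip_force: 40.7
```

```bash
python3 -m jog '[[0,0,0,0,0,-0.8,-1],[0,0,0,0,0,-0.9,-1],[0,0,0,0,0,-0.9,-1],[0,0,0,0,0,-0.9,-1],[0,0,0,0,0,0,-1]]'
python3 - <<'E'
from h import *
plan([.5987,-.0113,.25],-25.4)
E
```

```text
t: 23.45
tool_pos: [0.5019, -0.2601, 0.2477]
tool_rot: [2.639, 1.696, 0.003]
contact_force: [0.6, 0.8, -1.0]
opening: 0.033
grip_force: 40.8
shift-first [ 8.88 -0.51 -0.09] turn [0.06 0.01 0.17] | turn-first shift [ 8.88 -0.64 -0.08] q [-0.61 -0.1   1.74  0.    1.5  -0.18] t 23.45
```

```bash
python3 -m jog '[[0.05,0,0.17,0,0,0,-1],[0,0,0,1,-0.06,0,-1],[0,0,0,1,-0.06,0,-1],[0,0,0,1,-0.06,0,-1],[0,0,0,1,-0.06,0,-1]]'>/dev/null
python3 -m jog '[[0,0,0,1,-0.1,0,-1],[0,0,0,1,-0.1,0,-1],[0,0,0,1,-0.1,0,-1],[0,0,0,1,-0.1,0,-1],[0,0,0,0.8,0,0,-1]]'>/dev/null
python3 -m jog '[[0,0,0,0,0,0,-1],[0,0,0,0,0,0,-1]]'
python3 - <<'E'
from snap import *
snap("w7",crop=(140,60,420,270)); plan([.5987,-.0113,.25],-25.4)
E
```

```text
t: 24.95
tool_pos: [0.5959, -0.0129, 0.2433]
tool_rot: [-2.652, -1.676, 0.007]
contact_force: [0.3, -0.3, -1.9]
opening: 0.0331
grip_force: 40.8
scale 2.857142857142857
shift-first [ 0.1   0.05 -0.21] turn [-0.07  0.01 -0.01] | turn-first shift [ 0.1   0.06 -0.21] q [-0.15 -0.02  1.66  0.    1.5   0.3 ] t 25.0
```

View pics/w7.png

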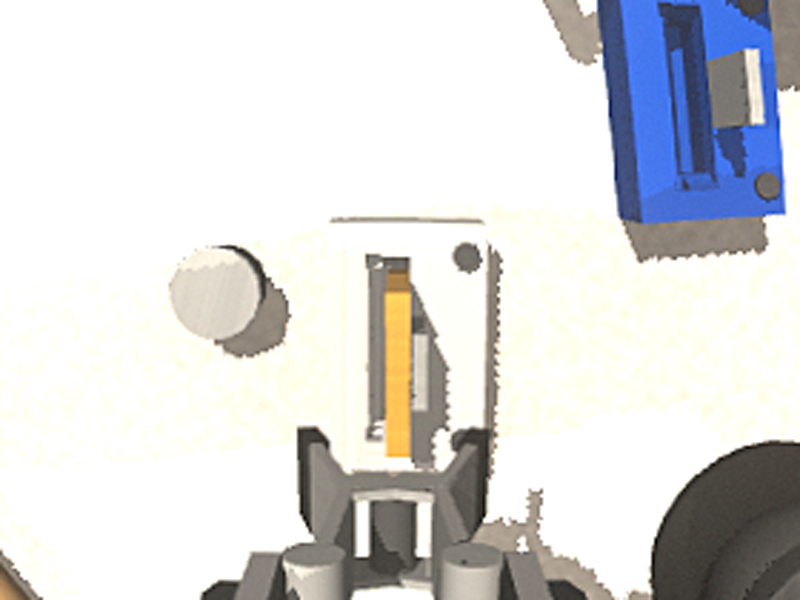

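Run:
```python
from fit import *
r=pickle.load(open("w7.pkl","rb"));k=800/280;off=(140,60)
p=fit([(r,[(-.0065,-.028,.085),(-.0065,.028,.085),(.0015,.028,.085),(.0015,-.028,.085),(.0065,.013,.081),(.0065,-.013,.081)],uv([(386,457),(386,290),(411,290),(411,457),(428,334),(428,411)],off,k))],[.5987,-.0113,-.443])
o=r["obs"];R=Ro.from_rotvec(o["tool_rot"])
tc=lambda P:R.inv().apply(np.array(P)-o["tool_pos"])
print("stack in tool mm",tc([p[0],p[1],.081])*1e3,"tool z",R.as_matrix()[:,2])
def back(uvp,z): # point on ray at tool z
    c,d=ray(r,uv([uvp],off,k)[0]); c=tc(c); d=R.inv().apply(d); return c+d*(z-c[2])/d[2]
for z in(-.016,-.020,-.024): print(z,[ (back(u,z)*1e3).round(1) for u in((315,557),(470,557))])
for z in (.055,.06,.065): print(z,[(back(u,z)*1e3).round(1) for u in((298,430),(330,430),(455,430),(490,430))])
pj=lambda P:((proj(r,R.apply(P)+o["tool_pos"])-off)*k).round()
print(pj([.011,0,.058]),pj([.011,0,.065]))
plan([p[0],p[1],.25],np.degrees(p[2]))
```

```text
[ 0.599  -0.0114 -0.4409] deg -25.26 [ 0.6 -0.5  0.4  0.5  0.2  0.5  0.1 -0.5 -0.6  0.2 -0.7 -0.4]
stack in tool mm [  3.07023191   2.98140392 162.73382947] tool z [-0.00577052  0.00177253 -0.99998178]
-0.016 [array([ 14.3, -13.2, -16. ]), array([ 14.3,   9.8, -16. ])]
-0.02 [array([ 16. , -12.8, -20. ]), array([ 16.1,   9.5, -20. ])]
-0.024 [array([ 17.8, -12.5, -24. ]), array([ 17.8,   9.1, -24. ])]
0.055 [array([ 13.7, -22.7,  55. ]), array([ 13.7, -15.6,  55. ]), array([13.7, 12.1, 55. ]), array([13.7, 19.9, 55. ])]
0.06 [array([ 12.2, -23.2,  60. ]), array([ 12.3, -15.9,  60. ]), array([12.3, 12.4, 60. ]), array([12.3, 20.4, 60. ])]
0.065 [array([ 10.8, -23.8,  65. ]), array([ 10.8, -16.3,  65. ]), array([10.9, 12.8, 65. ]), array([10.9, 21. , 65. ])]
[[399. 437.]] [[399. 428.]]
shift-first [ 0.1   0.07 -0.21] turn [-0.07  0.01 -0.04] | turn-first shift [ 0.1   0.07 -0.21] q [-0.15 -0.02  1.66  0.    1.5   0.3 ] t 25.0
```

Run:
```python
from h import *
for n in("w7","w6"):
    im=pickle.load(open(n+".pkl","rb"))["img"].mean(2).astype(int)
    print(n)
    for u in ((246,250,254,300,304,308) if n=="w7" else (220,224,322,328)): print(u,im[236:330:2,u])
```

```text
w7
246 [ 42  40  31  98 214 220 219  71  89  92  88 140 170 142 145 146 147 151
  97  66  71  71  72  71  72  70  72  71  70  71  70  70  72  70  70  64
 184 213 214 206 204 207 203 211 213 211 209]
250 [ 98  99  98  99  99  94  85  85  90  92  89 132 137 139 138 138 140 139
 140 140 142 150  60  70  73  71  70  71  70  71  71  71  70  70  70  68
  87 215 209 211 207 210 209 210 210 209 209]
254 [ 97  95  94  91  90  90  92  88  92  91  89 130 122 122 122 122 121 123
 121 122 123 123 122 125 130  60  70  70  68  68  70  66  69  68  70  64
 199 213 214 208 211 211 206 213 208 202 210]
300 [ 57  66  84  94  93  91  91  76  91  89  90 127 139 138 141 141 140 139
 138 140 139 140 138 140 141 140 141 141 141 141 140 139 167 165 164 163
 168 220 103 115 117 119 112 116 117 113 110]
304 [ 62  62  60  62  60  56  51  89  88  89  90 100 144 142 144 142 145 143
 144 143 142 143 144 144 142 142 142 142 142 141 142 142 141 159 156 159
 148 217 112 114 112 118 114 116 117 116 115]
308 [ 37  38  32  30 105 125 119  92  88  92  88 101 138 139 138 137 138 137
 136 135 136 136 136 135 136 134 134 133
[... 165 characters left out ...]
25 123 125 124 126 126 126 127 125 125 129 147 155  55 188 183 184
 184 179 185 185 186 186 148 102  98  99 104]
224 [ 37  38  40  37  49  79  77  77  98 105 107 108 107 110 109 108 113 110
 110 112 111 112 112 115 116 115 115 117 117 121 127 132  66 190 186 184
 186 187 188 189 187 188 181  95 101 103 105]
322 [194 191 189 192 199  71  78  78  91 122 122 119 152 137 124 123 148 133
 127 123 125 125 125 125 125 127 122 147 146 146 144 144 149 100 102 101
  97  99 101 102 101  98  98 100  96 102  99]
328 [188 188 190 192 194  67  81  80  79 134 133 124 124 123 124 123 120 121
 122 121 121 121 121 119 117 122 126 126 124 123 122 120 122  98 101  99
  98  99  98  99 103  96 102 100 101  98 102]
```

Run:
```python
from fit import *
r=pickle.load(open("w7.pkl","rb"));o=r["obs"];R=Ro.from_rotvec(o["tool_rot"])
pj=lambda P:proj(r,R.apply(P)+o["tool_pos"])
for nr,fr in((257.3,308.5),(257.3,307.5),(256.8,308.5)):
    s=least_squares(lambda p:np.r_[pj([p[0]+.013,-.0017,p[1]-.005])[0,1]-nr,pj([p[0]-.013,-.0017,p[1]-.005])[0,1]-fr]*1,[0,-.02]);print(s.x*1e3,s.fun.round(2))
```

```text
[  0.07480169 -10.95459212] [0. 0.]
[-1.16532424 -8.19566956] [-0. -0.]
[  0.81296129 -12.0815573 ] [-0.  0.]
```

```bash
python3 -m jog '[[-0.07,0.01,-0.04,0.09,0.12,0,-1],[0,0,0,0,0,0.7,-1],[0,0,0,0,0,0.9,-1],[0,0,0,0,0,0.8,-1],[0,0,0,0,0,0,-1]]'
python3 -m jog '[[0,0,0,0,0,0,-1]]'
python3 - <<'E'
from snap import *
r=snap("w8"); im=r["img"].astype(int); plan([.599,-.0114,.165],-25.3)
br=(im[...,0]-im[...,2]>60)&(im[...,0]>120)
ys,xs=np.nonzero(br[80:330,200:360]); 
for v in range(120,300,8):
    x=np.nonzero(br[v,230:330])[0]
    if len(x): print(v,x.min()+230,x.max()+230,len(x),im[v,x.max()+230:x.max()+245].mean(1).astype(int))
for v in (205,215,225,262,270,290): print(v,im[v,220:340].mean(1).astype(int))
E
```

```text
t: 25.62
tool_pos: [0.5987, -0.0116, 0.1685]
tool_rot: [-2.65, -1.681, 0.006]
contact_force: [1.0, -0.3, -0.5]
opening: 0.033
grip_force: 40.8
t: 25.75
tool_pos: [0.6013, -0.0118, 0.1731]
tool_rot: [2.652, 1.682, 0.003]
contact_force: [-0.0, 0.2, -1.8]
opening: 0.0332
grip_force: 40.8
scale 1.4285714285714286
shift-first [-0.03 -0.09  0.3 ] turn [ 0.04 -0.02  0.02] | turn-first shift [-0.03 -0.09  0.3 ] q [-0.14  0.04  1.73  0.    1.37  0.3 ] t 25.8
168 269 276 4 [ 87  94 154 199 191 190 190 190 190 190 190 190 190 190 190]
176 268 276 7 [ 88  88  87  90 108 164 197 192 189 189 189 189 189 189 189]
184 266 277 12 [126  81  94  94  92  91  87 101 160 196 191 187 189 187 189]
192 266 277 12 [124  65  59  64  60  60  72  92  94  90  83 145 201 191 187]
200 266 277 12 [114 106 158 152 150 150 151 142 110  87  91  85  94 153 193]
208 266 277 12 [120 105 141 146 142 144 147 139 105  88  90  91  90  92  89]
216 266 277 12 [111 104 155 149 148 149 149 142 105  87  89  91  90  91  90]
224 269 277 9 [ 97  63 122 147 123 129 141 128  94  87  88  91  89  88  88]
205 [189 191 193 193 190 184 185 
[... 2218 characters left out ...]
 202 141  94
  76  66  88 110 120 126 131 135 139 140 143 143 142 142 142 140 136 134
 128 122 116 111  58  28  37  36  39  37  34  51  98  92  89  88  91  91
  90  91  87  90  94  77  44  39  41  40  40  40]
290 [ 48  66  73  74  75  74  68  66 106  43  51  54  52  35  35  35  36  36
  38  34  33  50  66  71  68  70  70  69  71  69  71  64 113  68  65  65
  65  67  61  71  55 182 218 211 211 211 209 211 212 215 214 213 209 209
 213 214 169 107 111 112 111 112 112 115 116 119 117 116 117 121 118 113
 182 128  99 114 125 131 135 140 141 142 143 143 141 141 139 136 133 128
 123 114 103  65  25  34  34  33  34  34  33  30  46  49  49  40  85 152
 159 161  63  60  68 158  71  19  24  32  32  37]
```

Run:
```python
from fit import *
r=pickle.load(open("w8.pkl","rb"));im=r["img"].mean(2).astype(int);o=r["obs"];R=Ro.from_rotvec(o["tool_rot"])
print("backing col282 rows190-204",im[190:205,282]); print("brass col270 rows170-190",r["img"][166:190,270,0])
print("jaw L col246,252 rows 204-222",im[204:222,246],im[204:222,252]);print("R",im[204:222,304],im[204:222,309])
print("bar col 250,304 rows 240-300:",im[244:310:1,304])
def back(uvp,zw):
    p=at(r,uvp,zw); return R.inv().apply(np.r_[p,zw]-o["tool_pos"])*1e3
for v in (195,197,199): print(v,back((282,v),.081))
for v in (178,180,182): print("brass",v,back((270,v),.085))
```

```text
backing col282 rows190-204 [ 61  62  60  59  57  86  91  87 112 147 150 147 148 147 148]
brass col270 rows170-190 [ 77 107 127 122 122 121 121 122 121 122 121 120 120 109 186 209 204 206
 203 202 198 196 199 198]
jaw L col246,252 rows 204-222 [185 184 183 188 200 101  39  43  44  45  44  44  41  43  41  43  43  40] [189 189 189 189 192 202 163  89  39  38  39  83  97  93  91  92  92  96]
R [189 187 188 189 197 134  61  33  37  41  39  66  92  95  89  77  64  63] [195 196 196 197 203 170  73  37  45  42  41  41  41  40  41  39  40  41]
bar col 250,304 rows 240-300: [ 60  58  54  63  59  87  87  89  88  90  88  88  90  84  99 152 144 144
 143 143 144 143 144 141 145 143 142 143 143 143 143 143 142 143 142 143
 143 143 143 142 142 143 142 142 141 142 141 141 142 142 142 144 142 142
 142 142 142 141 143 141 143 141 141 143 144 104]
195 [14.34266127  1.62482484 92.922819  ]
197 [12.8157727   1.63107783 92.92067   ]
199 [11.28436631  1.63744132 92.91851496]
brass 178 [27.8817659  -7.12697366 88.91182659]
brass 180 [26.41338472 -7.13320359 88.90971767]
brass 182 [24.94164885 -7.13957719 88.90760349]
```

```bash
python3 -m jog '[[0.03,-0.02,0,0,-0.04,0.4,-1],[0,0,0,0,0,0.4,-1],[0,0,0,0,0,0.3,-1],[0,0,0,0,0,0,-1],[0,0,0,0,0,0,-1]]'
python3 -m jog '[[0,0,0,0,0,0,-0.1],[0,0,0,0,0,0,0.05],[0,0,0,0,0,0,0.13],[0,0,0,0,0,0,0.13]]'
```

```text
t: 26.42
tool_pos: [0.6002, -0.0112, 0.14]
tool_rot: [-2.652, -1.683, 0.002]
contact_force: [0.6, 0.6, 0.2]
opening: 0.0332
grip_force: 40.8
t: 26.92
tool_pos: [0.6001, -0.0112, 0.1399]
tool_rot: [-2.652, -1.683, 0.002]
contact_force: [-0.2, -0.1, -1.3]
opening: 0.0482
grip_force: 10.8
```

```bash
for i in 1 2; do python3 -m jog '[[0,0,0,0,0,0.15,0.13],[0,0,0,0,0,0,0.13]]' | egrep 'tool_pos|contact'; done
for i in 1 2 ; do python3 -m jog '[[0,0,0,0,0,0.1,0.13],[0,0,0,0,0,0,0.13]]' | egrep 'tool_pos|contact'; done
```

```text
tool_pos: [0.5996, -0.0111, 0.1345]
contact_force: [-0.0, -0.9, -1.2]
tool_pos: [0.5996, -0.0111, 0.1301]
contact_force: [0.1, 0.3, -1.2]
tool_pos: [0.5998, -0.0111, 0.1275]
contact_force: [0.2, 0.3, -1.5]
tool_pos: [0.5998, -0.0111, 0.1245]
contact_force: [-0.4, 0.3, -1.0]
```

```bash
for i in 1 2 3; do python3 -m jog '[[0,0,0,0,0,0.1,0.13],[0,0,0,0,0,0,0.13]]' | egrep 'tool_pos|contact'; done
python3 - <<'E'
from snap import *
r=snap("w9");im=r["img"].mean(2).astype(int);o=r["obs"];R=Ro.from_rotvec(o["tool_rot"])
for v in (266,280):print(im[v,225:335])
for u in (238,242,246,308,312,316): print(u,im[240:312,u])
E
```

```text
tool_pos: [0.5998, -0.0111, 0.1214]
contact_force: [0.3, 0.1, -0.7]
tool_pos: [0.6002, -0.0112, 0.119]
contact_force: [0.0, 0.3, -0.4]
tool_pos: [0.6013, -0.0113, 0.1187]
contact_force: [-2.4, 0.2, 9.3]
scale 1.4285714285714286
[110 144 142 142 141 143 142 140 137 133 132 128 122 118 110 103  95  83
  70  54  55  54  58  56  57  57  56  57  57  56  55  56  54  55  54  56
  55  55  55  52  66  96  97  94  92  92  94  94 101  99  97  98  99  97
  97 100 100  96  93  95  91  76  62  62  74  79  78  80  85  86  87  87
  86  88  88  88  89  87  89  89  88  88  86  87  86  81 101 110 121 126
 131 132 137 139 141 141 142 142 138 136 135 131 125 120 114 104  87  50
  31  39]
[ 65  66  68  69  68  67  58 107 148 138 133 130 126 119 114 109 101  91
  79  61  53  55  58  55  56  55  57  54  48  83 161 155 152 150 152 155
 102 106 107 108 106  67  63  64  64  57  87 137 131 127 128 126 127 127
 118 104 106 106 106 108 106 106 107 107 106 106  99 172 196 195 139 106
 107 182 146  94  87  88  88  87  87  86  86  88  72  95 110 120 125 131
 135 137 137 141 142 140 140 138 139 134 130 125 119 112 10
[... 1105 characters left out ...]
  88  88  88  84  85  85  84  96
  89  88  87  89  89  96  89  80  80  81  86  86  88  87 107 107 108 109]
312 [ 71  75  81  86  86  88  87  87  87  86  88  87  88  87  85  88  86  87
  95 108 110 109 109 111 110 110 110 113 113 113 117 115 114 115 116 115
 118 119 119 118 120 119 119 121 121 121 121 121 122 121 122 123 124 123
 125 124 127 125 125 127 126 126 126 128 128 128 128 128 129 129 129 119]
316 [192 194 201  71  80  87  87  87  87  86  86  88  88  83  85  87  87  84
  86  83 107 139 134 134 136 136 132 134 135 136 134 136 138 135 136 136
 136 138 137 137 137 136 139 136 137 138 137 138 138 138 137 139 138 137
 138 136 138 139 139 140 139 140 140 139 140 140 139 141 141 139 141 138]
```

```bash
python3 -m jog '[[0,0,0,0,0,-0.12,0.13],[0,0,0,0,0,0,0.13],[0,0,0,0,0,0,0.13]]' | egrep 'tool_pos|contact|open'
python3 -m jog '[[0,0,0,0,0,0,0.2],[0,0,0,0,0,0,0.27],[0,0,0,0,0,0,0.27]]' | egrep 'tool_pos|contact|open|grip'
```

```text
tool_pos: [0.5998, -0.0111, 0.119]
contact_force: [0.2, 0.1, -1.2]
opening: 0.0482
tool_pos: [0.5999, -0.0111, 0.1192]
contact_force: [-0.4, -0.4, -1.3]
opening: 0.0539
grip_force: 9.6
```

```bash
for i in 1 2 ; do python3 -m jog '[[0,0,0,0,0,0.1,0.27],[0,0,0,0,0,0,0.27]]' | egrep 'tool_pos|contact|grip'; done
```

```text
tool_pos: [0.5999, -0.0111, 0.1162]
contact_force: [-0.6, -0.0, -1.7]
grip_force: 9.8
tool_pos: [0.601, -0.0113, 0.1157]
contact_force: [-2.1, 0.4, 7.4]
grip_force: 12.6
```

```bash
python3 -m jog '[[0,0,0,0,0,-0.22,0.27],[0,0,0,0,0,0,0.27]]' | egrep 'tool_pos|contact|open'
python3 -m jog '[[0,0,0,0,0,0,0.33],[0,0,0,0,0,0,0.38],[0,0,0,0,0,0,0.42],[0,0,0,0,0,0,0.45]]' | egrep 'tool_pos|contact|open|grip'
```

```text
tool_pos: [0.6003, -0.0112, 0.1205]
contact_force: [0.4, 0.1, -1.4]
opening: 0.0546
tool_pos: [0.6, -0.0111, 0.1202]
contact_force: [0.4, -0.5, 0.4]
opening: 0.0621
grip_force: 0.0
```

Gripper force is zero and the clamp's weight is off the arm. Open fully and take a look numerically before leaving.

```bash
python3 -m jog '[[0,0,0,0,0,0,1],[0,0,0,0,0,0,1],[0,0,0,0,0,0,1],[0,0,0,0,0,0,1]]' | egrep 'tool_pos|contact|open|grip'
python3 -m jog '[[0,0,0,0,0,-0.6,1],[0,0,0,0,0,-1,1],[0,0,0,0,0,-1,1],[0,0,0,0,0,-1,1],[0,0,0,0,0,-0.4,1]]' | egrep 'tool_pos|contact'
python3 -m jog '[[0,0,0,0,0,0,1],[0,0,0,0,0,0,1]]' | egrep 'tool_pos|contact'
python3 - <<'E'
from snap import *
r=snap("w10");im=r["img"].mean(2).astype(int);o=r["obs"];R=Ro.from_rotvec(o["tool_rot"]);plan([.599,-.0114,.24],-25.3)
pj=lambda P:proj(r,P)[0].round(1)
p=(.599,-.0114,-.4409)
for z in (.132,.136,.14): print(z,[pj(T(p,[(x,y,z+.005)])) for x in(-.025,.025) for y in (.013,-.013)])
print("backing near",pj(T(p,[(.004,.013,.081)])),"brass",pj(T(p,[(-.0025,.028,.085)])))
for v in range(196,262,6): print(v,im[v,228:330:1])
E
```

```text
tool_pos: [0.6, -0.0111, 0.12]
contact_force: [0.3, 0.9, 0.3]
opening: 0.0855
grip_force: 0.0
tool_pos: [0.6014, -0.0113, 0.244]
contact_force: [0.1, 0.4, 0.4]
tool_pos: [0.5994, -0.011, 0.2385]
contact_force: [-0.2, -0.5, -0.5]
scale 1.4285714285714286
shift-first [-0.02 -0.   -0.06] turn [-0.04  0.02  0.02] | turn-first shift [-0.02 -0.   -0.06] q [-0.14 -0.01  1.66 -0.    1.49  0.3 ] t 32.15Traceback (most recent call last):
  File "<stdin>", line 5, in <module>
NameError: name 'T' is not defined
```

Run:
```python
from fit import *
r=pickle.load(open("w10.pkl","rb"));im=r["img"].astype(int);g=im.mean(2).astype(int)
p=(.599,-.0114,-.4409);pj=lambda P:proj(r,T(p,[P]))[0].round(1)
for h in (.060,.0645,.070): print("origin",h,[list(pj((x,y,h+.077))) for x in(-.025,.025) for y in (.013,-.013)])
print("backing near",pj((.004,.013,.081)),"brass near",pj((-.0025,.028,.085)),pj((-.0025,-.028,.085)))
br=(im[...,0]-im[...,2]>60)&(im[...,0]>120)
for v in range(150,260,6):
    x=np.nonzero(br[v,230:330])[0]
    if len(x): print("brass",v,x.min()+230,x.max()+230,len(x))
for v in (210,216,222,228,234,240): print(v,g[v,234:322])
for u in (243,246,249,305,308,311): print(u,g[185:255,u])
```

```text
origin 0.06 [[np.float64(246.8), np.float64(194.6)], [np.float64(247.6), np.float64(226.5)], [np.float64(311.4), np.float64(194.8)], [np.float64(310.4), np.float64(226.6)]]
origin 0.0645 [[np.float64(246.3), np.float64(196.0)], [np.float64(247.1), np.float64(228.3)], [np.float64(312.0), np.float64(196.1)], [np.float64(311.0), np.float64(228.5)]]
origin 0.07 [[np.float64(245.6), np.float64(197.7)], [np.float64(246.5), np.float64(230.7)], [np.float64(312.8), np.float64(197.9)], [np.float64(311.6), np.float64(230.8)]]
backing near [283.2 181. ] brass near [276.3 165.8] [276.2 223.9]
brass 168 272 281 10
brass 174 273 281 9
brass 180 272 280 9
brass 186 273 280 8
brass 216 273 280 8
brass 222 273 280 8
210 [169 171 171 171 172 173 171 136 105 126 129 131 131 129 124 118 113 100
  86  68  56  60  60  61  64  68  67  66  64  68  66  66  66  69  96 119
 117 110 103 103 105 103 102 100 102 100 101 100 102 100 103 103 102 101
 102 105 100  93  93  93  93  91  92  92  91  93  95  94  94  96  88  92
 113 123 128 128 132 129 126 122 114 102  72 152 185 182 180 176]
216 [173 169 165 163 165 168 1
[... 2813 characters left out ...]
  95  94 107 154 107  94  85 186 187 188 191 189 191 192
 190 187 190 191 186 180 182 186 189 194 194 195 193 192 191 192]
308 [ 75  77  78  80  81  81  77  78  78  78  79  91 123 127 125 126 125 125
 127 127 126 126 128 127 128 128 127 128 128 129 128 128 128 130 130 128
 128 129 130 129 130 130 131 130 101  93 149 191 188 188 188 187 187 188
 187 191 192 192 189 187 184 189 192 190 193 191 187 190 191 196]
311 [108  68  69 138 106  70  68 136 102  74  78  76 125 134 131 131 130 131
 130 130 131 130 130 129 131 129 130 130 131 129 128 129 128 129 129 128
 129 128 129 128 128 128 128 124 156 198 197 197 195 193 189 187 185 187
 185 186 188 191 193 191 190 191 190 191 190 192 194 191 187 187]
```

```bash
python3 -c "
from station import finish_job
print(finish_job())"
```

```text
the job is handed in; nothing more can be done
None
```

The tall brass plate is fully down in the fixture slot against the backing plate. The clamp is upright over the middle of both: the last wrist image puts it within about 1 mm of centre, with the pads about 9 mm below the backing plate's top edge. The robot was clear when I handed the job in at about 32 s; no verdict came back.

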